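# Tap the tapered arbor into the drill chuck and stand the chuck away by it

### The arm

A 6-joint arm with a two-finger parallel gripper is mounted at the origin on a cart in front of the work surface, level with it; the furniture and walls round the work are solid. World frame = base frame: x ahead of the robot, y to its left, z up, the work surface at z = 0. Lengths are in m, angles in rad, forces in N, time in s.
With the tool pointing down it reaches from about 0.325 to 0.775 m from the base axis. Payload 5.5 kg.
Tool frame: the origin (TCP) lies on the centre line of the jaws, within the pads' length; the fingertips stand 14 mm ahead of it and the grasp point (between the pads) lies 5 mm behind it; z points along the fingers, y is the line along which they close (so a half turn about z gives the same grasp; the last joint's range is limited). The gripper opens to 88 mm and grips with 3 to 60 N. Pads are 20 mm wide; open, the fingers measure 115 mm over their backs; the gripper's body (75 mm by 178 mm) begins 61 mm behind the grasp point.
Start: joints at [-1.298, 0.091, 1.231, -0, 1.82, -0.057], TCP at [0.194, -0.568, 0.237] pointing down, gripper open.
Joint ranges: [-2.87, 2.87], [-0.86, 2.18], [0.17, 2.46], [-1.51, 4.65], [0.06, 2.69], [-2.65, 2.65]. Speed limits (rad/s): [2.57, 2.57, 3.01, 3.14, 3.14, 3.14].

### API

Orientations are given as [roll, pitch, yaw] about the fixed x, y, z axes, in that order (R = Rz(yaw) Ry(pitch) Rx(roll)).
In Python, from station import arm gives the robot as it stands.
- The arm moves only by the tool drive_tool, never from a script. Its argument "steps" is one flat list of numbers, 7 for each row, row after row: the shift along the tool's x, y, z in cm, then the turn, a rotation vector about the tool's x, y, z in rad, then the opening, from 0 (shut) to 1 (fully open). A call has 1 to 20 rows; each row is the pose to reach, as a shift and turn from the pose commanded when the call began, along the tool's axes at that moment; what a row does not reach only later rows make up. A row lasts 1/12 s, in which the tool goes at most 41.7 mm and 7.16 degrees, less where a joint would pass 70% of its speed; a pose out of reach is approached as far as the arm can. A call with a gripper value outside its range is refused whole. The fingers move at their own pace and stop on an object; "grip_force" is the grip in N (left out, the last holds). Time passes only in rows, so rows that repeat a pose let the fingers close. It gives the time, the measured TCP pose, the force, the opening and the grip force at its end, in the units of the state.
- arm.sense(): the state, without advancing time (a new reading comes with each control period).
- arm.camera(name): name is "scene" or "side" or "wrist"; returns a dict with "pixels" (384x512x3 uint8, blue, green, red), "vertical_fov" (degrees; the focal length in pixels is half the picture's height over the tangent of half this angle, whatever the lens; pixels are square), "cx", "cy" (the principal point, pixels), "R" (3x3) and "t" (3): a world point X has camera coordinates R X + t. Camera axes: x right, y down, z forward; pixel columns grow to the right and rows downward; lengths in m; the calibration is good to about 2 mm. A picture is of the moment at which its call begins. There is no depth.
- arm.finish_job(): hands the job in; it is judged then, once.
Trained networks look in a picture, given as the dict that the camera call returned (one of the last four; its "shot" number tells which), for a name from the list of things; names that differ only in an ending like _2 or _b are one class to them, and where a whole thing is asked for, a point or a joint stands for the part that bears it (a point fixed in the world has none). Each returns a list of dicts, best first, with "p" (0 to 1); they miss things now and then, are a little off and sometimes report something else, mostly with a low value. They report only what shows in the picture. A call takes as long as a camera call. They do not tell look-alikes from the thing itself.
- arm.look_for(target, picture): "xyz" ([x, y, z] in m, in world coordinates, good to about 4 mm: the middle of the surface that is visible of it).
- arm.masks_of(target, picture): "region" (384x512 bool, what is visible of it).
The state is a dict: "clock": time; "joint_pos": joint angles; "joint_velocities": joint speeds; "tau": joint torques, N m; "position": TCP position; "eef_rot": TCP orientation; "force": force on the tool from outside, world axes, zero at the start; "ft_torque": the same for the moment, N m; "grip_width": opening from 0.0 (shut) to 1.0 (fully open); "grip_force": force on a finger pad.
Only numpy, scipy, OpenCV 4.12 (cv2) and the standard library are available. Lean on these libraries where they do the work, as an engineer would, in place of code of your own. Each camera call takes 0.05 s, during which the arm holds its last target. There are 200 camera calls.

### The job

Take the arbor with the tapered shank (the one with the slimmer head) from the wooden rack, start its taper in the socket on top of the drill chuck and let go of it there. Then drive it fully home by tapping or pressing on its head, firmly but without ramming it: home is where it goes no deeper, a depth that differs from socket to socket. Last, lift the chuck by the arbor alone, so that it hangs by the friction of the taper, and stand it upright in the round recess of the wooden stand, let go, and leave everything else as it is.

Things in the scene. Friction and masses are not known exactly. Their poses are not given: they have to be found in the camera images.
- arbor: Loose plain-steel arbor, 89 mm long, 0.12 kg, upright in one of the rack's two holes. Origin at the centre of its lower tip, z up along its axis. From the tip up: shank 42 mm long tapering from 18.2 mm diameter down to 14 mm at the tip (edge chamfered 1.5 mm), collar 30 mm wide at 44 to 49 mm, head 20 mm wide at 49 to 89 mm. In the rack its collar rests on the rack's top.
- arbor_head (a point): Centre of the arbor's flat top (13 mm wide), 89 mm above its tip: grip the head below it, tap or press it here.
- stub: The other loose arbor in the rack, not to be used: same length and collar, but a straight shank 20 mm in diameter and a thicker head of 28 mm. Origin at its lower tip, z up. Which of the two holes holds which varies.
- rack: Fixed light-wood block 75 x 130 x 50 mm (x, y, z of its own frame), origin at the centre of its underside; two through holes of 23 mm, on its y axis at +32 and -32 mm. It may stand to the left or the right.
- chuck: Loose steel drill chuck, about 0.28 kg, standing nose down on the bench near the middle: 70 mm high, 50 mm in diameter, narrowing below 12 mm height to a nose of 40 mm; origin at the centre of its underside, z up. Driven home the arbor resists a pull of more than 5 N and so carries the chuck; only just started, it slips out.
- socket_mouth (a point): Centre of the chuck's top face, 70 mm above its underside: mouth of a socket of four sprung segments, 21 mm wide narrowing to 15 mm over 5 mm depth, then the arbor's taper. The arbor drops in freely to 17 mm depth and stands there; below, the push grows to about 5 to 15 N at 28 to 42 mm depth, where it meets a hidden hard stop (collar 2 to 16 mm above the face).
- socket_base (a point): A point on the chuck's axis 20 mm above its underside, under the hidden stop. The stop's height differs from run to run and is only felt, as a steep rise of the force. The tip must be pressed on it with at least 8 N and never more than 35 N: a slow total push of 20 to 28 N is right.
- stand: Fixed darker-wood board 110 x 110 x 26 mm, origin at the centre of its underside, with one round recess in the middle, 56 mm in diameter and 14 mm deep. It stands on the other side from the rack.
- stand_recess (a point): Centre of the recess's floor, 12 mm above the bench.
- bush_0: Bystander, loose, leave it: turned aluminium bush 34 mm wide, 26 mm high; origin at the centre of its underside.
- cast_hub_0: Bystander, loose, leave it: small cast hub 62 mm wide, 31 mm high; origin at the centre of its underside.
- spacer_0: Bystander, loose, leave it: brass spacer 29 mm wide, 21 mm high; origin at the centre of its underside.
- valve_nut: Bystander, loose, leave it: brass hexagonal nut 32 mm wide, 14 mm high; origin at the centre of its underside.
Mind the look-alikes: they are no part of the job. Leave any blue or pink look-alike of the chuck alone.

How it is judged:
On the way, in this order (a step that is already met when the one before it is completed fails the run):
1. the arbor stands started in the chuck's socket, its tip at least 8 mm below the face and not yet at the stop, and is let go (z of arbor in the frame of chuck below 0.062 m and distance between arbor and stop_pin_c0 above 0.0065 m and horizontal distance between arbor and chuck below 0.004 m and angle between the z axis of arbor and the z axis of chuck, either way round below 0.12 rad and contact force between the fingers and arbor below 0.2 N), for 0.15 s.
2. the arbor is pressed on the stop in the socket with at least 8 N (contact force between arbor and stop_pin_c0 above 8 N and distance between arbor and stop_pin_c0 below 0.0075 m and horizontal distance between arbor and chuck below 0.004 m), for 0.05 s.
3. the chuck hangs from the arbor, at least 15 mm above the bench, the fingers on the arbor and not on the chuck (height (world z) of chuck above 0.015 m and contact force between the fingers and arbor above 1 N and contact force between each of the arm, the fingers and chuck below 0.2 N and contact force between chuck and stand below 0.1 N and angle between the z axis of arbor and the z axis of chuck, either way round below 0.06 rad), for 0.3 s.
At the end, for the whole second after the job is handed in: The chuck stands in the stand's recess (within 6 mm of its middle, within 3 mm of its floor, within 0.06 rad of upright), at rest and released, with the arbor still home in its socket (tip within 2.5 mm of the stop, within 4 mm of the chuck's axis and 0.06 rad of it) (distance between arbor and stop_pin_c0 below 0.0075 m and horizontal distance between arbor and chuck below 0.004 m and angle between the z axis of arbor and the z axis of chuck, either way round below 0.06 rad and horizontal distance between chuck and stand_recess below 0.006 m and z of chuck in the frame of stand_recess between -0.003 and 0.003 m and angle between chuck's own z axis and vertical below 0.06 rad and linear speed of each of chuck, arbor below 0.02 m/s and contact force between the fingers and arbor below 0.2 N); the robot touches nothing.
It fails at once if the arbor is rammed on the stop with more than 35 N (contact force between arbor and stop_pin_c0 above 35 N).
It fails at once if the chuck is lifted with the fingers on the chuck itself (height (world z) of chuck above 0.01 m and contact force between the fingers and chuck above 2 N and horizontal distance between chuck and stand_recess above 0.03 m).
It fails at once if the other arbor is taken or displaced by more than 15 mm (distance of stub from where it was at the start of the episode above 0.015 m).
It fails at once if a bystander is pushed by more than 30 mm (distance of any of bush_0, cast_hub_0, spacer_0, valve_nut from where it was at the start of the episode above 0.03 m).
It also fails if it takes over 61 s, if anything falls off the work surface, if the arm or the gripper's body presses on something with over 40 N, if the wrist force passes 120 N, or if a joint passes its speed limit or range.

## Working session

There is one attempt and no reset: what is moved stays moved. The work goes in short steps, Python scripts to look and compute and a tool call to move; the robot and the scene stay as the last step left them, time stands still between calls to the robot, and variables do not carry over. Pictures are saved under pics/ and viewed, at most 12 in all, crops included, and the job is handed in when it is done.

Besides the shell and the picture viewer there is one more tool, called after "Request:" as name(argument=value, ...) on one line, values as JSON. drive_tool: Moves the arm, as the interface text tells. Its arguments: {"type":"object","properties":{"steps":{"type":"array","items":{"type":"number"}},"grip_force":{"type":"number"}},"required":["steps"]}

```bash
mkdir -p pics; cat > h.py <<'E'
from station import arm
import numpy as np, cv2
from scipy.spatial.transform import Rotation as Ro
np.set_printoptions(precision=4,suppress=True)
def pix(c,X):
    f=c["pixels"].shape[0]/2/np.tan(np.radians(c["vertical_fov"])/2)
    p=np.array(c["R"])@np.array(X)+np.array(c["t"]); return np.array([c["cx"]+f*p[0]/p[2],c["cy"]+f*p[1]/p[2]])
def ray(c,u,v,z):
    f=c["pixels"].shape[0]/2/np.tan(np.radians(c["vertical_fov"])/2)
    R=np.array(c["R"]);o=-R.T@np.array(c["t"]);d=R.T@np.array([(u-c["cx"])/f,(v-c["cy"])/f,1.])
    return o+d*(z-o[2])/d[2]
def tool(p):
    s=arm.sense();r=Ro.from_euler('xyz',s["eef_rot"])
    return r.inv().apply(np.array(p)-np.array(s["position"]))*100
E
python3 - <<'E'
from h import *
s=arm.sense();print(s)
ims=[]
for n in["scene","side"]:
    c=arm.camera(n);ims.append(c["pixels"]);print(n,c["cx"],c["cy"],c["vertical_fov"],-np.array(c["R"]).T@np.array(c["t"]))
    for t in["arbor","arbor_head","stub","rack","chuck","socket_mouth","stand","stand_recess","bush_0","cast_hub_0","spacer_0","valve_nut"]:
        for d in arm.look_for(t,c)[:3]: print(t,round(d["p"],2),np.array(d["xyz"]),pix(c,d["xyz"]).round())
    cv2.imwrite(f"pics/{n}0.png",c["pixels"])
E
```

```text
{'clock': 0.0, 'joint_pos': array([-1.2977,  0.0918,  1.2319, -0.    ,  1.8198, -0.0567]), 'joint_velocities': array([ 0.0015, -0.0006, -0.0009, -0.0003, -0.0004, -0.0006]), 'tau': array([ -0.0018, -44.6448, -40.6448,   0.0698,   0.0292,  -0.0001]), 'position': array([ 0.1942, -0.5674,  0.2355]), 'eef_rot': array([-3.1398, -0.0001,  0.3298]), 'force': array([ 0.5825, -0.2022,  0.6496]), 'ft_torque': array([ 0.0166, -0.0362,  0.0228]), 'grip_force': 0.0, 'grip_width': 1.0005931958283683}
scene 253.97000623221632 190.3762636550486 50.678631906953576 [0.221  0.4877 0.7052]
arbor 0.57 [ 0.5833 -0.169   0.0763] [287. 147.]
arbor_head 0.55 [ 0.5812 -0.1688  0.0696] [287. 150.]
stub 0.72 [ 0.5853 -0.1675  0.0716] [286. 149.]
stub 0.61 [ 0.5957 -0.1084  0.0806] [268. 157.]
stub 0.22 [ 0.5479 -0.006   0.0578] [259. 199.]
rack 0.67 [ 0.5693 -0.1251  0.0482] [281. 168.]
chuck 0.89 [0.6138 0.0559 0.0546] [217. 204.]
chuck 0.77 [0.418  0.0134 0.0598] [306. 233.]
chuck 0.76 [ 0.5396 -0.003   0.0583] [262. 202.]
socket_mouth 0.98 [0.5399 0.0018 0.0573] [260. 203.]
socket_mouth 0.83 [0.4165 0.0081 0
[... 713 characters left out ...]
 0.24 [ 0.5812 -0.171   0.0498] [321. 260.]
rack 0.96 [ 0.5779 -0.1671  0.0507] [318. 258.]
chuck 0.82 [ 0.4697 -0.0922  0.0605] [247. 240.]
chuck 0.71 [0.6145 0.0234 0.0565] [297. 187.]
chuck 0.6 [ 0.5458 -0.0355  0.0554] [276. 212.]
socket_mouth 0.8 [0.6184 0.024  0.0535] [298. 187.]
socket_mouth 0.78 [ 0.4714 -0.0938  0.059 ] [248. 241.]
socket_mouth 0.77 [ 0.4229 -0.0131  0.0559] [212. 219.]
stand 0.58 [0.5214 0.1271 0.0275] [241. 178.]
stand_recess 0.89 [0.5215 0.132  0.0202] [241. 179.]
bush_0 0.47 [0.7042 0.1273 0.0165] [315. 165.]
cast_hub_0 0.63 [ 0.6864 -0.1753  0.0119] [372. 261.]
spacer_0 0.77 [0.373  0.0662 0.0189] [182. 212.]
valve_nut 0.57 [ 0.3741 -0.0853  0.0129] [198. 267.]
```

```bash
python3 - <<'E'
import cv2
for n,(a,b,c,d) in {"scene0":(110,130,360,300),"side0":(140,130,400,310)}.items():
    i=cv2.imread(f"pics/{n}.png")[b:d,a:c]; cv2.imwrite(f"pics/{n}c.png",cv2.resize(i,None,fx=3,fy=3,interpolation=cv2.INTER_CUBIC))
E
```

```text
(no output)
```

View pics/scene0c.png

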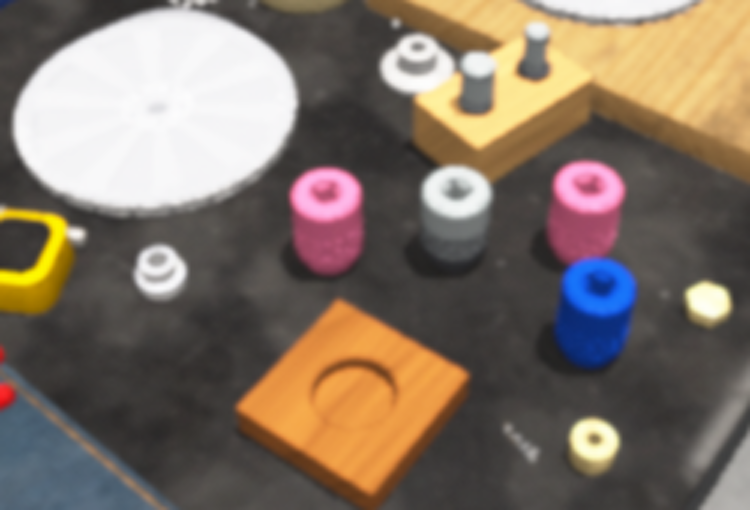

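View pics/side0c.png

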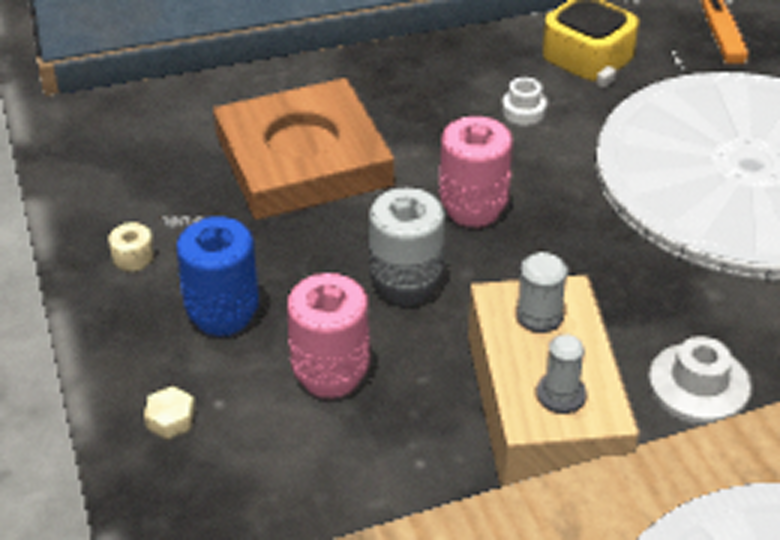

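The slim-headed arbor is the one nearer the robot's right end of the rack: its top is at scene px (289,140) and side (329,245). The grey chuck's face is at scene (262,193) and side (276,199). The recess rim is at scene (228,262) and side (241,176). I'll intersect these with their known heights.

```bash
python3 - <<'E'
from h import *
a=arm.camera("scene");b=arm.camera("side")
def m(n,z,p,q): print(n,ray(a,*p,z)[:2],ray(b,*q,z)[:2])
S=lambda u,v:(u/3+110,v/3+130); D=lambda u,v:(u/3+140,v/3+130)
m("arbor",.095,S(537,31),D(566,345)); m("stub",.095,S(478,64),D(544,266))
m("arbor collar",.055,S(534,71),D(562,389))
m("chuck",.07,S(456,188),D(407,208)); m("rim",.026,S(354,396),D(302,139))
# stand corners (top)
for p,q in zip([(340,301),(468,376),(238,407),(372,487)],[(389,157),(258,192),(348,80),(217,107)]): m("corner",.026,S(*p),D(*q))
# mask-based
for n,c in(("sc",a),("sd",b)):
  for d in arm.masks_of("stand",c)[:1]:
    M=d["region"].astype(np.uint8);k,_=max([(x,cv2.contourArea(x)) for x in cv2.findContours(M,0,2)[0]],key=lambda t:t[1]);print(n,M.sum(),cv2.boundingRect(k))
E
```

```text
arbor [ 0.5821 -0.1742] [ 0.5884 -0.1806]
stub [ 0.5968 -0.1133] [ 0.6033 -0.1178]
arbor collar [ 0.5803 -0.173 ] [ 0.5903 -0.1789]
chuck [ 0.5482 -0.0162] [ 0.5534 -0.0143]
rim [0.5163 0.1438] [0.5223 0.1336]
corner [0.5734 0.0876] [0.5775 0.0912]
corner [0.4649 0.0859] [0.4747 0.0848]
corner [0.5718 0.1957] [0.5788 0.1946]
corner [0.4657 0.1897] [0.4707 0.1948]
sc 3123 (188, 231, 78, 70)
sd 1911 (212, 157, 59, 46)
```

```bash
python3 - <<'E'
from h import *
print(tool([.585,-.177,.235]))
c=arm.camera("wrist");s=arm.sense();r=Ro.from_euler('xyz',s["eef_rot"]);o=-np.array(c["R"]).T@np.array(c["t"])
print("cam in tool",r.inv().apply(o-s["position"]),(np.array(c["R"])@r.as_matrix()),c["vertical_fov"])
E
```

```text
[ 49.6148 -24.3088   0.1646]
cam in tool [ 0.0837 -0.0001 -0.1478] [[ 0.0003  1.      0.0007]
 [-0.9527  0.0005 -0.304 ]
 [-0.304  -0.0006  0.9527]] 68.56090887294015
```

Request:
drive_tool(steps=[12,-6,0,0,0,-0.25,0.7,49.6,-24.3,0.2,0,0,-1.0,0.7,49.6,-24.3,0.2,0,0,-1.0,0.7,49.6,-24.3,0.2,0,0,-1.0,0.7,49.6,-24.3,0.2,0,0,-1.0,0.7,49.6,-24.3,0.2,0,0,-1.0,0.7,49.6,-24.3,0.2,0,0,-1.0,0.7,49.6,-24.3,0.2,0,0,-1.0,0.7,49.6,-24.3,0.2,0,0,-1.0,0.7,49.6,-24.3,0.2,0,0,-1.0,0.7,49.6,-24.3,0.2,0,0,-1.0,0.7,49.6,-24.3,0.2,0,0,-1.0,0.7,49.6,-24.3,0.2,0,0,-1.0,0.7,49.6,-24.3,0.2,0,0,-1.0,0.7,49.6,-24.3,0.2,0,0,-1.0,0.7,49.6,-24.3,0.2,0,0,-1.0,0.7,49.6,-24.3,0.2,0,0,-1.0,0.7,49.6,-24.3,0.2,0,0,-1.0,0.7,49.6,-24.3,0.2,0,0,-1.0,0.7])

```text
clock: 3.13
position: [0.584, -0.1786, 0.2351]
eef_rot: [3.141, 0.0, 1.328]
force: [0.6, -0.5, -1.1]
grip_width: 0.7
grip_force: 0.0
```

```bash
python3 - <<'E'
from h import *
s=arm.sense();print(s["position"],s["eef_rot"],s["clock"],s["force"])
c=arm.camera("wrist")
print(pix(c,[.585,-.177,.095]),pix(c,[.55,-.0155,.07]),pix(c,s["position"]))
for t in["arbor","arbor_head","stub","chuck","socket_mouth"]:
    for d in arm.look_for(t,c)[:3]: print(t,round(d["p"],2),np.array(d["xyz"]),pix(c,d["xyz"]).round())
cv2.imwrite("pics/w1.png",c["pixels"])
E
```

```text
[ 0.584  -0.1786  0.2351] [3.141  0.0003 1.3275] 3.1333 [ 0.559  -0.4734 -1.1189]
[260.3569 183.7354] [186.6663  32.2271] [259.9275 251.6989]
arbor 0.84 [ 0.5893 -0.1749  0.0834] [264. 178.]
arbor_head 0.58 [ 0.5884 -0.1764  0.0867] [263. 180.]
stub 0.65 [ 0.5989 -0.1182  0.0989] [260. 126.]
stub 0.61 [ 0.5875 -0.1761  0.0863] [262. 180.]
stub 0.48 [ 0.5971 -0.1415  0.0515] [263. 143.]
chuck 0.96 [ 0.4804 -0.075   0.0685] [143. 111.]
chuck 0.9 [ 0.4282 -0.0032  0.0664] [70. 52.]
chuck 0.62 [ 0.5507 -0.011   0.0713] [186.  27.]
socket_mouth 0.78 [ 0.4304 -0.0043  0.0632] [74. 53.]
socket_mouth 0.69 [ 0.4816 -0.0743  0.0675] [144. 110.]
socket_mouth 0.67 [ 0.5548 -0.021   0.07  ] [193.  37.]
```

View pics/w1.png

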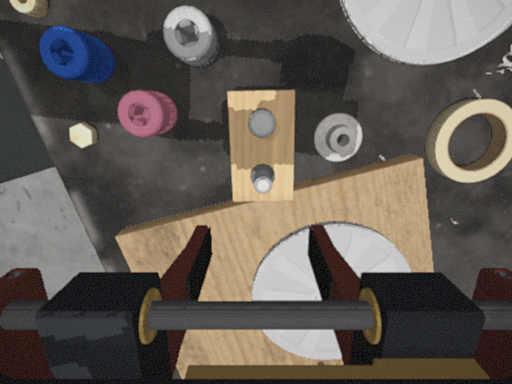

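The slim arbor's top is at (263,184), the stub's at (262,119) and the grey chuck's face at about (188,33). The rack is square to the jaws.

```bash
python3 - <<'E'
from h import *
c=arm.camera("wrist");i=c["pixels"]
print(ray(c,263,184,.095),ray(c,188,33,.07))
print(tool(np.r_[ray(c,263,184,.095)[:2],.076]))
j=i[90:210,215:310];cv2.imwrite("pics/w1c.png",cv2.resize(j,None,fx=5,fy=5,interpolation=cv2.INTER_CUBIC))
E
```

```text
[ 0.5883 -0.1767  0.095 ] [ 0.5514 -0.0154  0.07  ]
[ 0.1504  0.3218 15.8697]
```

View pics/w1c.png

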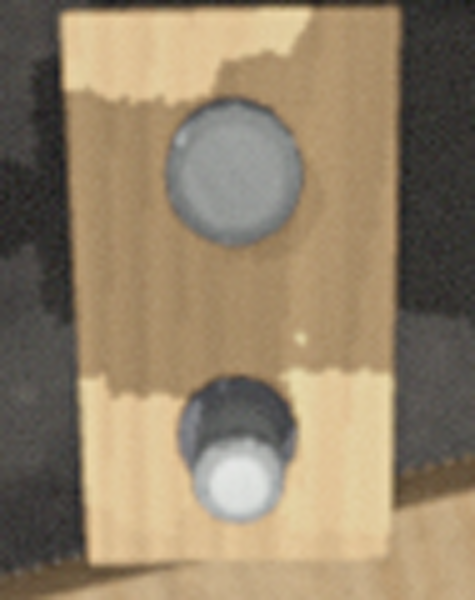

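Request:
drive_tool(steps=[-0.1,0.3,2,0,0,0,0.7,-0.1,0.3,5,0,0,0,0.7,-0.1,0.3,8,0,0,0,0.7,-0.1,0.3,11,0,0,0,0.7,-0.1,0.3,13.5,0,0,0,0.7,-0.1,0.3,15,0,0,0,0.7,-0.1,0.3,15.9,0,0,0,0.7,-0.1,0.3,15.9,0,0,0,0.7,-0.1,0.3,15.9,0,0,0,0.7,-0.1,0.3,15.9,0,0,0,0.1,-0.1,0.3,15.9,0,0,0,0.1,-0.1,0.3,15.9,0,0,0,0.1,-0.1,0.3,15.9,0,0,0,0.1,-0.1,0.3,15.9,0,0,0,0.1,-0.1,0.3,15.9,0,0,0,0.1,-0.1,0.3,15.9,0,0,0,0.1,-0.1,0.3,15.9,0,0,0,0.1], grip_force=20)

```text
clock: 4.9
position: [0.5876, -0.1788, 0.0758]
eef_rot: [3.142, -0.0, 1.33]
force: [0.3, -0.1, 1.1]
grip_width: 0.222
grip_force: 20.0
```

Request:
drive_tool(steps=[0,0,-1,0,0,0,0.1,0,0,-3,0,0,0,0.1,0,0,-6,0,0,0,0.1,0,0,-9,0,0,0,0.1,0,0,-11.5,0,0,0,0.1,2,-2,-11.5,0,0,0,0.1,4,-4,-11.5,0,0,0,0.1,6,-6.5,-11.5,0,0,0,0.1,7,-7.5,-11.5,0,0,0,0.1,7,-7.5,-11.5,0,0,0,0.1,7,-7.5,-11.5,0,0,0,0.1,7,-7.5,-11.5,0,0,0,0.1])

```text
clock: 5.9
position: [0.5318, -0.0935, 0.191]
eef_rot: [3.141, 0.0, 1.33]
force: [-0.1, -0.1, -1.2]
grip_width: 0.225
grip_force: 20.0
```

```bash
python3 - <<'E'
from h import *
s=arm.sense();p=s["position"];print(p,s["eef_rot"],s["clock"],s["force"],s["grip_width"])
c=arm.camera("wrist");cv2.imwrite("pics/w2.png",cv2.resize(c["pixels"],(768,576),interpolation=cv2.INTER_CUBIC))
np.savez("pics/w2.npz",**{k:np.array(v) for k,v in c.items()})
print("chuck",pix(c,[.551,-.0155,.07])*1.5,"tip exp",pix(c,p-[0,0,.07])*1.5,"collar",pix(c,p-[0,0,.023])*1.5,"top",pix(c,p+[0,0,.019])*1.5)
E
```

```text
[ 0.5318 -0.0935  0.191 ] [3.141  0.0004 1.3297] 5.9 [-0.1493 -0.1465 -1.2496] 0.22469748662819508
chuck [389.9507 160.0853] tip exp [389.805  313.5863] collar [389.8619 351.5591] top [389.9418 404.9117]
```

View pics/w2.png

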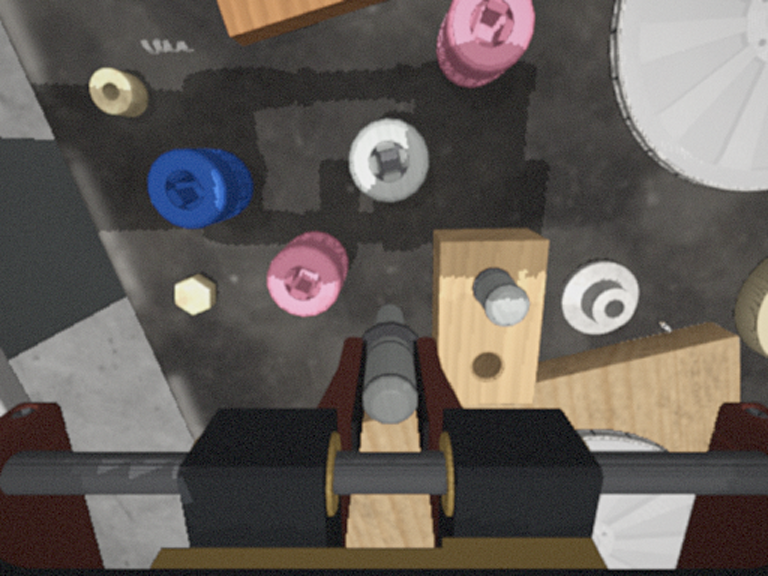

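The chuck's face is at (389,159), as predicted. The arbor hangs straight, with its tip at about (390,314). I'll move over the chuck and start the taper.

Request:
drive_tool(steps=[3,0,0,0,0,0,0.1,6,0,0,0,0,0,0.1,8,0,0,0,0,0,0.1,8,0,1.5,0,0,0,0.1,8,0,3,0,0,0,0.1,8,0,4,0,0,0,0.1,8,0,4.6,0,0,0,0.1,8,0,5,0,0,0,0.1,8,0,5.3,0,0,0,0.1,8,0,5.6,0,0,0,0.1,8,0,5.6,0,0,0,0.1,8,0,5.6,0,0,0,0.1])

```text
clock: 6.95
position: [0.5507, -0.0154, 0.1351]
eef_rot: [3.141, -0.0, 1.33]
force: [0.4, -0.6, -1.5]
grip_width: 0.224
grip_force: 20.0
```

Request:
drive_tool(steps=[0,0,0.3,0,0,0,0.1,0,0,0.6,0,0,0,0.1,0,0,0.9,0,0,0,0.1,0,0,0.9,0,0,0,0.1,0,0,0.9,0,0,0,0.1])

```text
clock: 7.37
position: [0.5503, -0.0152, 0.1253]
eef_rot: [-3.141, 0.0, 1.33]
force: [0.6, -0.3, -1.7]
grip_width: 0.224
grip_force: 20.0
```

Request:
drive_tool(steps=[0,0,0,0,0,0,0.26,0,0,0,0,0,0,0.3,0,0,0,0,0,0,0.4,0,0,0,0,0,0,0.6,0,0,0,0,0,0,0.6,0,0,0,0,0,0,0.6,0,0,0,0,0,0,0.6])

```text
clock: 7.95
position: [0.5505, -0.0153, 0.1257]
eef_rot: [3.142, -0.0, 1.33]
force: [0.0, -0.3, -0.0]
grip_width: 0.593
grip_force: 0.0
```

```bash
python3 - <<'E'
from h import *
s=arm.sense();print(s["position"],s["clock"],s["force"],s["grip_width"])
a=arm.camera("scene");b=arm.camera("side");w=arm.camera("wrist")
X=[.551,-.0155]
for c in(a,b,w): print(pix(c,X+[.142]),pix(c,X+[.07]))
u=[]
for c in(a,b):
  p=pix(c,X+[.1]).astype(int);u.append(cv2.resize(c["pixels"][p[1]-40:p[1]+40,p[0]-50:p[0]+50],None,fx=4,fy=4))
cv2.imwrite("pics/s3.png",np.hstack(u))
E
```

```text
[ 0.5505 -0.0153  0.1257] 7.95 [ 0.0153 -0.3342 -0.0357] 0.593441840478204
[261.8923 167.92  ] [260.7607 192.2963]
[274.9575 171.2856] [274.7543 199.9726]
[260.8978 267.3168] [260.5822 215.8543]
```

View pics/s3.png

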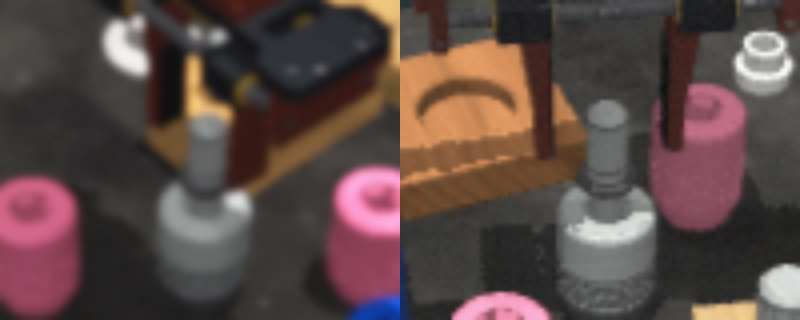

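The arbor stands upright in the socket, released and clear of the fingers. Next I'll rise, shut the jaws and come down on its head.

Request:
drive_tool(steps=[0,0,-1.5,0,0,0,0.6,0,0,-4,0,0,0,0.6,0,0,-5,0,0,0,0.6,0,0,-5,0,0,0,0,0,0,-5,0,0,0,0,0,0,-5,0,0,0,0,0,0,-5,0,0,0,0,0,0,-5,0,0,0,0,0,0,-5,0,0,0,0,0,0,-5,0,0,0,0,0,0,-5,0,0,0,0,0,0,-4,0,0,0,0,0,0,-3.5,0,0,0,0,0,0,-3.3,0,0,0,0,0,0,-3.3,0,0,0,0], grip_force=30)

```text
clock: 9.35
position: [0.55, -0.0152, 0.1572]
eef_rot: [-3.139, 0.0, 1.33]
force: [1.1, 0.1, -0.5]
grip_width: 0.005
grip_force: 0.0
```

```bash
python3 - <<'E'
from h import *
s=arm.sense();print(s["position"],s["clock"],s["force"],s["grip_width"])
E
```

```text
[ 0.55   -0.0152  0.1572] 9.35 [ 1.0608  0.0781 -0.4816] 0.004683220598951021
```

Request:
drive_tool(steps=[0,0,0.1,0,0,0,0,0,0,0.2,0,0,0,0,0,0,0.3,0,0,0,0,0,0,0.4,0,0,0,0,0,0,0.5,0,0,0,0,0,0,0.6,0,0,0,0,0,0,0.7,0,0,0,0,0,0,0.8,0,0,0,0,0,0,0.9,0,0,0,0,0,0,1.0,0,0,0,0,0,0,1.0,0,0,0,0,0,0,1.0,0,0,0,0])

```text
clock: 10.35
position: [0.5505, -0.0153, 0.1485]
eef_rot: [-3.141, -0.0, 1.33]
force: [-0.3, 0.9, 0.2]
grip_width: 0.009
grip_force: 0.0
```

Request:
drive_tool(steps=[0,0,0.1,0,0,0,0,0,0,0.2,0,0,0,0,0,0,0.2,0,0,0,0])

```text
clock: 10.6
position: [0.5506, -0.0153, 0.1467]
eef_rot: [3.141, -0.0, 1.33]
force: [-0.4, -0.3, -0.8]
grip_width: 0.006
grip_force: 0.0
```

```bash
python3 - <<'E'
from h import *
a=arm.camera("scene");b=arm.camera("side")
u=[]
for c in(a,b):
  p=pix(c,[.551,-.0155,.12]).astype(int);u.append(cv2.resize(c["pixels"][p[1]-40:p[1]+40,p[0]-40:p[0]+40],None,fx=5,fy=5,interpolation=2));print(pix(c,[.551,-.0155,.133])-p)
cv2.imwrite("pics/s4.png",np.hstack(u))
E
```

```text
[ 0.7431 -3.8656]
[ 0.9309 -4.9573]
```

View pics/s4.png

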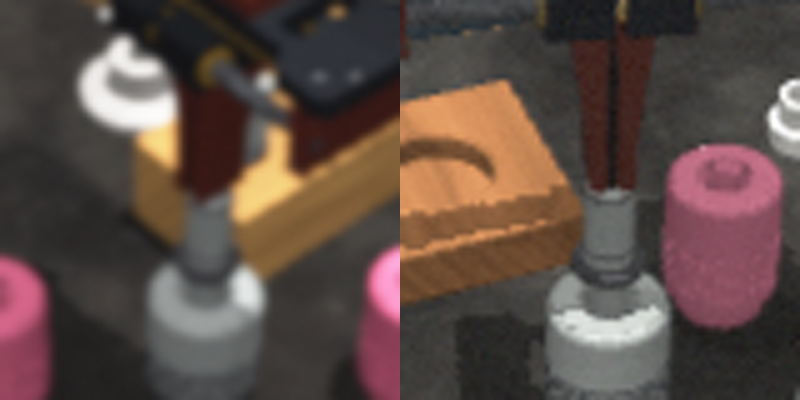

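The shut fingers sit centred on the head, just at contact, so I'll go on pressing in small steps.

Request:
drive_tool(steps=[0,0,0.1,0,0,0,0,0,0,0.1,0,0,0,0,0,0,0.1,0,0,0,0])

```text
clock: 10.95
position: [0.5507, -0.0153, 0.146]
eef_rot: [3.141, -0.0, 1.33]
force: [0.2, 0.5, 2.7]
grip_width: 0.003
grip_force: 1.3
```

Request:
drive_tool(steps=[0,0,0.1,0,0,0,0,0,0,0.1,0,0,0,0,0,0,0.1,0,0,0,0])

```text
clock: 11.2
position: [0.5507, -0.0153, 0.145]
eef_rot: [3.141, -0.0, 1.33]
force: [1.3, 0.1, 3.8]
grip_width: 0.005
grip_force: 1.9
```

Request:
drive_tool(steps=[0,0,0.1,0,0,0,0,0,0,0.1,0,0,0,0,0,0,0.1,0,0,0,0])

```text
clock: 11.45
position: [0.5506, -0.0153, 0.1438]
eef_rot: [3.141, -0.0, 1.33]
force: [-0.8, 0.1, 4.3]
grip_width: 0.007
grip_force: 2.1
```

Request:
drive_tool(steps=[0,0,0.03,0,0,0,0,0,0,0.06,0,0,0,0,0,0,0.06,0,0,0,0])

```text
clock: 11.7
position: [0.5506, -0.0153, 0.1431]
eef_rot: [3.141, -0.0, 1.33]
force: [0.5, -0.2, 4.6]
grip_width: 0.01
grip_force: 2.4
```

Request:
drive_tool(steps=[0,0,0.03,0,0,0,0,0,0,0.07,0,0,0,0,0,0,0.07,0,0,0,0])

```text
clock: 11.95
position: [0.5506, -0.0153, 0.1424]
eef_rot: [3.141, -0.0, 1.33]
force: [0.8, 0.4, 5.5]
grip_width: 0.007
grip_force: 2.4
```

Request:
drive_tool(steps=[0,0,0.03,0,0,0,0,0,0,0.07,0,0,0,0,0,0,0.07,0,0,0,0])

```text
clock: 12.2
position: [0.5507, -0.0153, 0.1419]
eef_rot: [3.141, -0.0, 1.33]
force: [-1.1, 0.1, 6.0]
grip_width: -0.001
grip_force: 2.6
```

Request:
drive_tool(steps=[0,0,0.03,0,0,0,0,0,0,0.07,0,0,0,0,0,0,0.07,0,0,0,0])

```text
clock: 12.45
position: [0.5507, -0.0153, 0.1413]
eef_rot: [3.141, -0.0, 1.33]
force: [0.1, 0.3, 5.6]
grip_width: 0.002
grip_force: 2.8
```

Request:
drive_tool(steps=[0,0,0.03,0,0,0,0,0,0,0.07,0,0,0,0,0,0,0.07,0,0,0,0])

```text
clock: 12.7
position: [0.5507, -0.0153, 0.1407]
eef_rot: [3.141, -0.0, 1.33]
force: [-0.2, 0.0, 6.3]
grip_width: 0.007
grip_force: 3.0
```

Request:
drive_tool(steps=[0,0,0.04,0,0,0,0,0,0,0.09,0,0,0,0,0,0,0.09,0,0,0,0])

```text
clock: 12.95
position: [0.5508, -0.0153, 0.1399]
eef_rot: [3.141, -0.0, 1.33]
force: [0.3, 0.9, 6.2]
grip_width: 0.011
grip_force: 3.1
```

Request:
drive_tool(steps=[0,0,0.04,0,0,0,0,0,0,0.09,0,0,0,0,0,0,0.09,0,0,0,0])

```text
clock: 13.2
position: [0.5508, -0.0153, 0.1391]
eef_rot: [3.14, -0.0, 1.33]
force: [-1.1, 0.5, 6.4]
grip_width: 0.008
grip_force: 3.4
```

Request:
drive_tool(steps=[0,0,0.04,0,0,0,0,0,0,0.09,0,0,0,0,0,0,0.09,0,0,0,0])

```text
clock: 13.45
position: [0.5509, -0.0153, 0.1385]
eef_rot: [3.14, -0.0, 1.33]
force: [-0.7, 0.9, 8.1]
grip_width: 0.003
grip_force: 3.6
```

Request:
drive_tool(steps=[0,0,0.04,0,0,0,0,0,0,0.08,0,0,0,0,0,0,0.08,0,0,0,0])

```text
clock: 13.7
position: [0.5509, -0.0153, 0.1378]
eef_rot: [3.14, -0.0, 1.33]
force: [0.2, 0.8, 8.1]
grip_width: 0.004
grip_force: 3.9
```

Request:
drive_tool(steps=[0,0,0.04,0,0,0,0,0,0,0.08,0,0,0,0,0,0,0.08,0,0,0,0])

```text
clock: 13.95
position: [0.551, -0.0153, 0.1371]
eef_rot: [3.14, -0.0, 1.33]
force: [-0.5, -0.1, 7.5]
grip_width: 0.003
grip_force: 4.1
```

Request:
drive_tool(steps=[0,0,0.04,0,0,0,0,0,0,0.08,0,0,0,0,0,0,0.08,0,0,0,0])

```text
clock: 14.2
position: [0.551, -0.0153, 0.1364]
eef_rot: [3.14, -0.0, 1.33]
force: [-0.9, -0.0, 7.6]
grip_width: 0.007
grip_force: 4.4
```

Request:
drive_tool(steps=[0,0,0.04,0,0,0,0,0,0,0.08,0,0,0,0,0,0,0.08,0,0,0,0])

```text
clock: 14.45
position: [0.551, -0.0153, 0.1358]
eef_rot: [3.139, -0.0, 1.33]
force: [-0.0, 1.5, 8.6]
grip_width: 0.006
grip_force: 4.6
```

Request:
drive_tool(steps=[0,0,0.04,0,0,0,0,0,0,0.08,0,0,0,0,0,0,0.08,0,0,0,0])

```text
clock: 14.7
position: [0.5511, -0.0153, 0.1351]
eef_rot: [3.139, -0.0, 1.33]
force: [-0.9, -0.2, 9.3]
grip_width: 0.008
grip_force: 4.8
```

Request:
drive_tool(steps=[0,0,0.04,0,0,0,0,0,0,0.08,0,0,0,0,0,0,0.08,0,0,0,0])

```text
clock: 14.95
position: [0.5512, -0.0153, 0.1345]
eef_rot: [3.139, -0.0, 1.33]
force: [-0.7, 0.2, 10.0]
grip_width: 0.003
grip_force: 5.0
```

Request:
drive_tool(steps=[0,0,0.04,0,0,0,0,0,0,0.08,0,0,0,0,0,0,0.08,0,0,0,0])

```text
clock: 15.2
position: [0.5512, -0.0153, 0.1338]
eef_rot: [3.139, -0.0, 1.33]
force: [-0.6, 0.4, 11.0]
grip_width: 0.005
grip_force: 5.3
```

Request:
drive_tool(steps=[0,0,0.04,0,0,0,0,0,0,0.08,0,0,0,0,0,0,0.08,0,0,0,0])

```text
clock: 15.45
position: [0.5512, -0.0153, 0.1331]
eef_rot: [3.139, -0.0, 1.33]
force: [-1.3, -0.2, 11.8]
grip_width: 0.003
grip_force: 5.5
```

Request:
drive_tool(steps=[0,0,0.04,0,0,0,0,0,0,0.08,0,0,0,0,0,0,0.08,0,0,0,0])

```text
clock: 15.7
position: [0.5514, -0.0154, 0.1328]
eef_rot: [3.138, -0.001, 1.33]
force: [-1.7, 0.0, 12.5]
grip_width: 0.004
grip_force: 6.4
```

Request:
drive_tool(steps=[0,0,0.02,0,0,0,0,0,0,0.04,0,0,0,0,0,0,0.04,0,0,0,0])

```text
clock: 15.95
position: [0.5515, -0.0153, 0.1328]
eef_rot: [3.137, -0.001, 1.33]
force: [-1.7, -0.1, 14.0]
grip_width: 0.007
grip_force: 7.0
```

Request:
drive_tool(steps=[0,0,0.04,0,0,0,0,0,0,0.08,0,0,0,0,0,0,0.12,0,0,0,0,0,0,0.16,0,0,0,0,0,0,0.16,0,0,0,0])

```text
clock: 16.37
position: [0.552, -0.0154, 0.1327]
eef_rot: [3.135, -0.001, 1.33]
force: [-1.7, 0.4, 19.5]
grip_width: 0.005
grip_force: 9.5
```

Request:
drive_tool(steps=[0,0,0.04,0,0,0,0,0,0,0.08,0,0,0,0,0,0,0.12,0,0,0,0,0,0,0.16,0,0,0,0,0,0,0.16,0,0,0,0])

```text
clock: 16.78
position: [0.5526, -0.0154, 0.1326]
eef_rot: [3.133, -0.001, 1.33]
force: [-3.6, -0.0, 25.1]
grip_width: 0.008
grip_force: 11.8
```

Request:
drive_tool(steps=[0,0,0.04,0,0,0,0,0,0,0.04,0,0,0,0,0,0,0.04,0,0,0,0,0,0,-0.3,0,0,0,0,0,0,-1,0,0,0,0,0,0,-4,0,0,0,0,0,0,-4,0,0,0,0.3,0,0,-4,0,0,0,0.6,0,0,-4,0,0,0,0.6,0,0,-4,0,0,0,0.6,0,0,-4,0,0,0,0.6,0,0,-4,0,0,0,0.6])

```text
clock: 17.78
position: [0.5501, -0.0152, 0.1655]
eef_rot: [-3.14, 0.0, 1.33]
force: [-0.3, 0.5, -0.2]
grip_width: 0.422
grip_force: 0.0
```

```bash
python3 - <<'E'
from h import *
s=arm.sense();print(s["position"],s["eef_rot"],s["clock"],s["force"],s["grip_width"])
w=arm.camera("wrist");cv2.imwrite("pics/w5.png",w["pixels"])
print("head",pix(w,[.551,-.0154,.1186]),"recess rim",pix(w,[.52,.14,.026]))
b=arm.camera("side");a=arm.camera("scene")
for c in(a,b,w):
  for t in("stand","stand_recess"):
    for d in arm.look_for(t,c)[:1]:print(t,d["p"],d["xyz"],pix(c,d["xyz"]))
print(tool([.551,-.0154,.0995]))
E
```

```text
[ 0.5501 -0.0152  0.1655] [-3.1396  0.0003  1.3299] 17.7833 [-0.2622  0.5382 -0.1703] 0.42191613353957397
head [261.3198 220.1235] recess rim [187.4006  33.6668]
stand 0.71 [0.6972, 0.1408, 0.011] [164.0491 223.1862]
stand_recess 0.79 [0.5236, 0.1493, 0.0264] [223.3766 261.8924]
stand 0.64 [0.522, 0.1244, 0.0276] [241.655  178.1975]
stand_recess 0.91 [0.5201, 0.1281, 0.0216] [240.5057 179.472 ]
stand 0.73 [0.6947, -0.152, 0.0096] [401.8158 259.2058]
stand_recess 0.96 [0.5108, 0.1329, 0.0279] [179.7222  44.3889]
[0.0002 0.0483 6.7257]
```

View pics/w5.png

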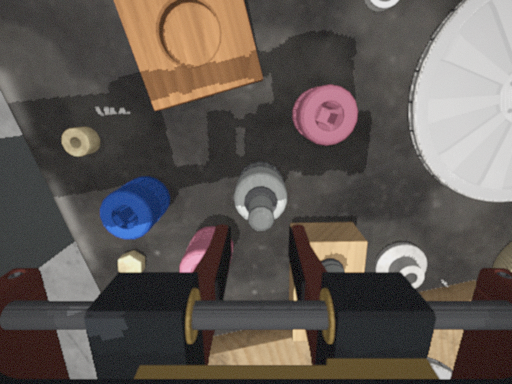

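The arbor head is at (261,219), in line with the chuck, and the recess is in view at (190,33). Next I'll descend and grip the head.

Request:
drive_tool(steps=[0,0,0,0,0,0,0.6,0,0,2,0,0,0,0.6,0,0,4,0,0,0,0.6,0,0,5.5,0,0,0,0.6,0,0,6.3,0,0,0,0.6,0,0,6.6,0,0,0,0.6,0,0,6.6,0,0,0,0.6,0,0,6.6,0,0,0,0.1,0,0,6.6,0,0,0,0.1,0,0,6.6,0,0,0,0.1,0,0,6.6,0,0,0,0.1,0,0,6.6,0,0,0,0.1,0,0,6.6,0,0,0,0.1,0,0,6.6,0,0,0,0.1], grip_force=45)

```text
clock: 19.4
position: [0.5506, -0.0153, 0.1012]
eef_rot: [3.141, -0.0, 1.33]
force: [0.4, -0.3, 2.0]
grip_width: 0.218
grip_force: 45.0
```

Request:
drive_tool(steps=[0,0,-0.2,0,0,0,0.1,0,0,-0.5,0,0,0,0.1,0,0,-1,0,0,0,0.1,0,0,-1.7,0,0,0,0.1,0,0,-2.5,0,0,0,0.1,0,0,-3.3,0,0,0,0.1,0,0,-4,0,0,0,0.1,0,0,-4.5,0,0,0,0.1,0,0,-4.8,0,0,0,0.1,0,0,-5,0,0,0,0.1,0,0,-5,0,0,0,0.1,0,0,-5,0,0,0,0.1])

```text
clock: 20.4
position: [0.5504, -0.0153, 0.1505]
eef_rot: [-3.141, 0.0, 1.33]
force: [-0.5, -0.1, -4.4]
grip_width: 0.222
grip_force: 45.0
```

```bash
python3 - <<'E'
from h import *
s=arm.sense();p=s["position"];print(p,s["eef_rot"],s["clock"],s["force"],s["grip_width"])
w=arm.camera("wrist");b=arm.camera("side")
o=np.vstack([cv2.resize(x,None,fx=3,fy=3,interpolation=2) for x in(w["pixels"][0:90,60:310],)])
k=cv2.resize(b["pixels"][130:230,190:360],None,fx=3,fy=3,interpolation=2)
C=np.zeros((570,750,3),np.uint8);C[:270]=o;C[270:,:510]=k;cv2.imwrite("pics/w6.png",C)
print("rim pred",(pix(w,[.52,.14,.026])-[60,0])*3)
E
```

```text
[ 0.5504 -0.0153  0.1505] [-3.1411  0.0001  1.3297] 20.4 [-0.502  -0.1029 -4.4298] 0.22196977805720355
rim pred [367.2663  89.0349]
```

View pics/w6.png

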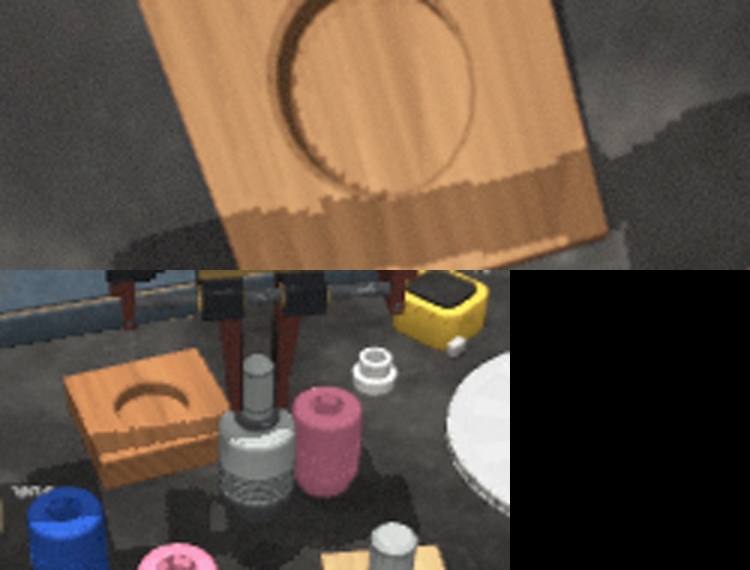

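The chuck hangs from the arbor (about 4.4 N) clear of the bench. The recess rim is centred at about (184,31) in the full wrist picture. I'll carry it closer and measure the recess again from there.

Request:
drive_tool(steps=[1,-0.8,0,0,0,0,0.1,2.5,-2,0,0,0,0,0.1,4,-3.2,0,0,0,0,0.1,5.5,-4.5,0,0,0,0,0.1,7,-5.7,0,0,0,0,0.1,7.7,-6.3,0,0,0,0,0.1,8,-6.5,0,0,0,0,0.1,8,-6.5,0,0,0,0,0.1,8,-6.5,0,0,0,0,0.1,8,-6.5,0,0,0,0,0.1])

```text
clock: 21.33
position: [0.5068, 0.0773, 0.1507]
eef_rot: [3.141, 0.0, 1.329]
force: [0.2, 0.0, -4.3]
grip_width: 0.219
grip_force: 45.0
```

```bash
python3 - <<'E'
from h import *
s=arm.sense();p=s["position"];print(p,s["eef_rot"],s["clock"],s["force"],s["grip_width"])
w=arm.camera("wrist")
q=pix(w,[.5215,.1386,.026]);x,y=(q-[75,55]).astype(int);x=max(x,0);y=max(y,0);j=w["pixels"][y:y+120,x:x+150].copy()
k=cv2.resize(j,None,fx=5,fy=5,interpolation=2)
# predicted rim circle outline for candidate
t=np.linspace(0,6.28,60)
P=np.array([(pix(w,[.5215+.028*np.cos(a),.1386+.028*np.sin(a),.026])-[x,y]+.5)*5 for a in t]).astype(int)
for u in P: cv2.circle(k,tuple(map(int,u)),1,(0,255,0),-1)
cv2.imwrite("pics/w7.png",k);print(x,y,q)
for d in arm.look_for("stand_recess",w)[:1]:print(d)
E
```

```text
[0.5068 0.0773 0.1507] [3.1414 0.0004 1.329 ] 21.3333 [ 0.1608  0.0321 -4.3488] 0.21864129287018721
184 70 [259.5125 125.7348]
{'xyz': [0.5206, 0.1486, 0.0285], 'p': 0.79}
```

View pics/w7.png

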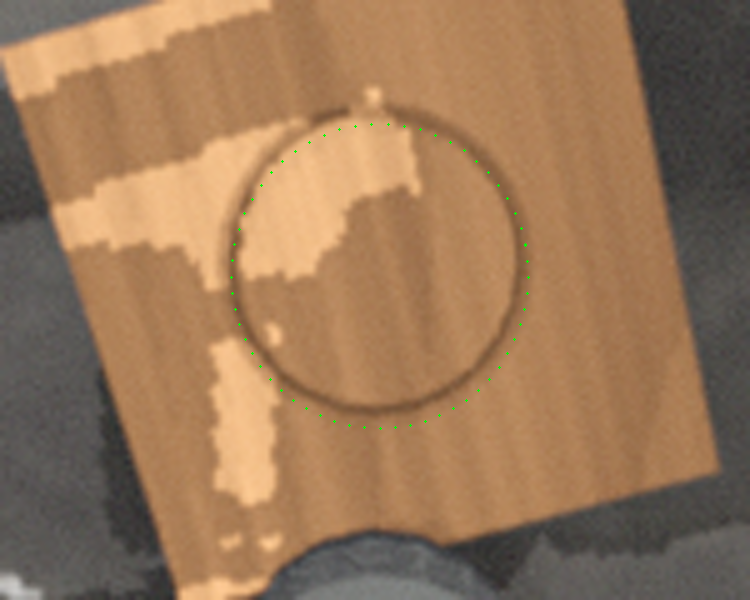

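The rim's centre is about 3.5 px above the predicted one, so the recess is at about (0.521, 0.142).

Request:
drive_tool(steps=[1,0,0,0,0,0,0.1,2.5,0,0,0,0,0,0.1,4,-0.1,0,0,0,0,0.1,5.5,-0.1,0,0,0,0,0.1,6.3,-0.1,0,0,0,0,0.1,6.6,-0.1,0,0,0,0,0.1,6.6,-0.1,0,0,0,0,0.1,6.6,-0.1,1,0,0,0,0.1,6.6,-0.1,2,0,0,0,0.1,6.6,-0.1,2.5,0,0,0,0.1,6.6,-0.1,2.9,0,0,0,0.1,6.6,-0.1,3.2,0,0,0,0.1,6.6,-0.1,3.4,0,0,0,0.1,6.6,-0.1,3.4,0,0,0,0.1,6.6,-0.1,3.4,0,0,0,0.1])

```text
clock: 22.68
position: [0.5214, 0.1422, 0.1169]
eef_rot: [3.141, -0.0, 1.33]
force: [-0.2, 1.0, -3.6]
grip_width: 0.219
grip_force: 45.0
```

Request:
drive_tool(steps=[0,0,0.1,0,0,0,0.1,0,0,0.2,0,0,0,0.1,0,0,0.3,0,0,0,0.1,0,0,0.3,0,0,0,0.1,0,0,0.3,0,0,0,0.1])

```text
clock: 23.1
position: [0.5212, 0.1423, 0.1137]
eef_rot: [-3.141, 0.0, 1.33]
force: [0.8, -0.4, -3.5]
grip_width: 0.218
grip_force: 45.0
```

Request:
drive_tool(steps=[0,0,0.05,0,0,0,0.1,0,0,0.1,0,0,0,0.1,0,0,0.1,0,0,0,0.1,0,0,0.1,0,0,0,0.1])

```text
clock: 23.43
position: [0.5214, 0.1423, 0.1132]
eef_rot: [3.141, -0.0, 1.33]
force: [0.1, -1.4, -0.2]
grip_width: 0.221
grip_force: 45.0
```

It has landed at 12 mm, the height of the recess floor. Now I'll release it and withdraw.

Request:
drive_tool(steps=[0,0,0,0,0,0,0.25,0,0,0,0,0,0,0.3,0,0,0,0,0,0,0.4,0,0,0,0,0,0,0.6,0,0,0,0,0,0,0.6,0,0,0,0,0,0,0.6,0,0,-1,0,0,0,0.6,0,0,-4,0,0,0,0.6,0,0,-8,0,0,0,0.6,0,0,-10,0,0,0,0.6,0,0,-10,0,0,0,0.6,0,0,-10,0,0,0,0.6])

```text
clock: 24.43
position: [0.522, 0.1424, 0.2152]
eef_rot: [3.138, -0.002, 1.33]
force: [0.6, 0.8, -0.7]
grip_width: 0.595
grip_force: 0.0
```

```bash
python3 - <<'E'
from h import *
s=arm.sense();print(s["position"],s["clock"],s["force"],s["grip_width"])
a=arm.camera("scene");b=arm.camera("side");w=arm.camera("wrist")
X=[.5214,.1423];u=[]
for c in(a,b,w):
  p=np.maximum(pix(c,X+[.07]).astype(int),50);i=c["pixels"][p[1]-50:p[1]+50,p[0]-50:p[0]+50];u.append(cv2.resize(i,(266,266),interpolation=2));print((pix(c,X+[.13])-p+50)*2.66,(pix(c,X+[.026])-p+50)*2.66)
cv2.imwrite("pics/e.png",np.hstack(u))
E
```

```text
[0.522  0.1424 0.2152] 24.4333 [ 0.6161  0.8462 -0.6525] 0.5950592494133454
[132.394   81.1009] [136.8919 168.0402]
[130.3571  74.7007] [136.248  176.1047]
[134.4134 185.983 ] [134.2323 108.1687]
```

View pics/e.png

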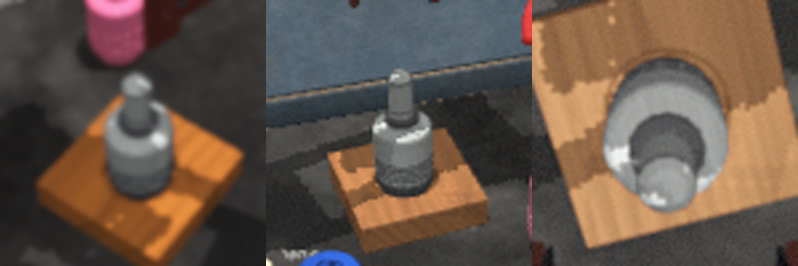

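The chuck stands upright in the recess with the arbor seated, and the gripper is clear of it.

```bash
python3 -c "
from station import arm
print(arm.finish_job())"
```

```text
the job is handed in; nothing more can be done
None
```

I handed the job in at about 24.6 s of the 61 s allowed; no verdict came back. The arbor was pressed to its stop with about 25 N total push, the chuck was lifted by the arbor alone, and in the last pictures it stands upright and released in the stand's recess.

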